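Back the tube feeder's ratchet wheel up one notch

ROBOT

A 6-joint arm with a two-finger parallel gripper is mounted at the origin on the work surface. World frame = base frame: x ahead of the robot, y to its left, z up, the work surface at z = 0. Lengths are in mm, angles in rad, forces in N, time in s.
With the tool pointing down it reaches from about 275 to 1000 mm from the base axis. Payload 8.4 kg.
Tool frame: the origin (TCP) lies on the centre line of the jaws, within the pads' length; the fingertips stand 17 mm ahead of it and the grasp point (between the pads) lies 2 mm behind it (r.tcp_to_tips is the z of the fingertips in the tool frame, in mm); z points along the fingers, y is the direction in which the jaws open and shut (so a half turn about z gives the same grasp; the last joint's range is limited). The gripper opens to 85 mm and grips with 20 to 120 N. Pads are 22 mm wide; open, the fingers measure 114 mm over their backs; the gripper's body (76 mm by 85 mm) begins 54 mm behind the grasp point. The pads swing forward as they close: fully open they stand 13 mm farther back than shut.
Start: joints at [-1.19, 0.353, 1.633, -0, 1.155, -0.002], TCP at [233.448, -579.767, 219.381] pointing down, gripper open.
Joint ranges: [-2.63, 2.63], [-0.92, 2.1], [0.06, 2.66], [-1.3, 4.44], [0, 2.69], [-3.02, 3.02]. Speed limits (rad/s): [2.22, 2.22, 2.79, 3.14, 3.14, 3.14].

INTERFACE

Orientations are given as [roll, pitch, yaw] about the fixed x, y, z axes, in that order (R = Rz(yaw) Ry(pitch) Rx(roll)).
In Python, from rig import r, cams, job gives the robot as it stands.
- The arm moves only by the tool drive_tool, never from a script. Its argument "deltas" is a list of rows, each a list of 4 numbers: the shift along the tool's x, y, z in cm, then the turn about the tool's z in rad. In form: [[x, y, z, roll], ...]. A call has 1 to 12 rows; each row shifts and turns the commanded pose from where the row before left it, along the tool's axes as they then stand; what a row does not reach is not made up. A row lasts 1/12 s, in which the tool goes at most 41.7 mm and 7.16 degrees, less where a joint would pass 70% of its speed; a pose out of reach is approached as far as the arm can. A call with a gripper value outside its range is refused whole. "jaw" is the closure, from 0 (fully open) to 1 (shut), set as the call begins (left out, the last holds). The fingers move at their own pace and stop on an object; "force" is the grip in N (left out, the last holds). Time passes only in rows, so rows that do not move let the fingers close. It gives the time, the measured TCP pose, the force and the opening at its end, in the units of the state.
- r.sense(): the state, without advancing time (a new reading comes with each control period).
- cams.grab_frame(name): name is "scene" or "top"; returns (picture, depth): 384x512x3 uint8, red, green, blue; 384x512 float32, mm along the optical axis (not along the pixel's ray), 0 where there is no reading.
- cams.camera_params(name): a dict with "fx", "fy", "cx", "cy" (pixels), "R" (3x3) and "t" (3): a world point X has camera coordinates R X + t. Camera axes: x right, y down, z forward; pixel columns grow to the right and rows downward; lengths in mm; the calibration is good to about 2 mm. A picture is of the moment at which its call begins. camera_params takes no time and is no camera call.
- job.sign_off(): hands the job in, once; it reports no verdict.
The state is a dict: "clock": time; "qpos": joint angles; "qvel": joint speeds; "joint_efforts": joint torques, N m; "eef_pos": TCP position; "tcp_rot": TCP orientation; "contact_force": force on the tool from outside, world axes, zero at the start; "wrist_torque": the same for the moment, N m; "opening": opening from 0.0 (shut) to 1.0 (fully open).
Only numpy, scipy, OpenCV 4.12 (cv2) and the standard library are available. Lean on these libraries where they do the work, as an engineer would, in place of code of your own. Each camera call takes 0.05 s, during which the arm holds its last target. There are 200 camera calls.

TASK

The tube feed wheel has been indexed one position too far. Flip the pawl up and back with a fingertip so that the wheel is free, push the wheel backward (clockwise from above) by one notch, then flip the pawl down again so that its nose sits at the bottom of the next notch. Nothing is to be picked up, and the rack, its tubes, the bottle and the bin stay where they are.

Things in the scene. Friction and masses are not known exactly. Their poses are not given: they have to be found in the camera images.
- feeder: Grey round base of the tube feeder, 280 mm diameter, 22 mm high, fixed to the bench, turned differently each time. Origin: centre of its underside, z up; the wheel turns on this z axis. The pawl is on its -x side: in the base's frame (x, y in mm) the nose is at (-85, 0), the hinge at (-85, 68) and a fixed backstop post, 8 mm thick, top 74 mm above the bench, at (-85, 98.5).
- wheel_axis (a point): Point on the wheel's axis at the top of its hub, 62 mm above the bench. The level white wheel is 188 mm in diameter, its deck 40 mm above the bench, the hub 40 mm in diameter. Twelve saw teeth 9 mm high stand on the deck at radius 76 to 94 mm, one per 30 degrees (a notch). Six upright radial vanes to push on stand inside them. The dark tube wells are flush.
- vane (a point): Outer top corner of one of the six identical upright vanes (mid-thickness, 72 mm from the axis, 85 mm above the bench); the others follow every 60 degrees. A vane is 5 mm thick and reaches from radius 18 to 72 mm. When the joint feed_wheel reads 0 this vane points along the base's +x.
- feed_wheel (a joint): Wheel angle (rad), positive counter-clockwise from above (forward). 0 = tooth face against the seated nose; starts at 0.02 to 0.08. One notch is 0.524. One notch back the pawl seats fully from -0.52 to -0.40; from there to -0.15 its nose rests on a ramp, and pushing the wheel backward slides it down to the face, which stops it. Turning takes about 2 N at a vane; the wheel stays where left.
- pawl (a joint): Angle of the steel pawl (rad) about its level hinge: 0 = down, nose at the bottom of a notch; 0.13 = nose on a tooth's top; 1.31 = flipped back against the backstop. It is held by its weight only: past about 1.0 it falls back and stays up, below 0.85 it falls down again, between it may balance. Moving the pin takes about 1 N.
- pawl_pin (a point): Middle of the free 40 mm of the pawl's level finger pin, 10 mm thick, which points to the base's -x, 55 mm from the hinge axis, parallel to it. Pawl down: 102 mm above the bench, 32 mm to the base's -y of the hinge. Flipped back: 99 mm above the bench, 35 mm to the base's +y of the hinge; between, it passes 112 mm above the bench. Pushed over toward +y it lifts the pawl, toward -y it lowers it.
- pawl_hinge (a point): Centre of the pawl's hinge, 57 mm above the bench, 109 mm from the wheel's axis. The hinge axis runs along the base's x; two cheeks reach 66 mm above the bench, 23 mm wide over both.
- pawl_nose (a point): Tip of the pawl's nose (underside, 12 mm wide, 8 mm long), 68 mm from the hinge; 41 mm above the bench when down.
- rack: White foam tube rack, 110 x 75 x 45 mm, loose, carrying capped tubes up to 113 mm above the bench; origin at the centre of its underside. Bystander.
- tube0_mid (a point): Middle of a loose capped tube, 17 mm cap, 98 mm long, standing in the rack. Bystander.
- tube1_mid (a point): Middle of a second such loose tube in the rack. Bystander.
- bottle: White bottle, 64 mm diameter, 150 mm high, loose; origin at the centre of its underside. Bystander.
- bin: Grey open bin, 130 x 90 x 60 mm, with marker pens, loose; origin at the centre of its underside. Bystander.

How it is judged:
By the outcome, as a careful person would: the job done as asked, in the order asked, and still so for the second after the job is handed in, with the robot touching nothing.
It also fails if it takes over 72 s, if anything falls off the work surface, if the arm or the gripper's body presses on something with over 40 N, if the wrist force passes 120 N, or if a joint passes its speed limit or range.

## Working session

There is one attempt and no reset: what is moved stays moved. The work goes in short steps, Python scripts to look and compute and a tool call to move; the robot and the scene stay as the last step left them, time stands still between calls to the robot, and variables do not carry over. Pictures are saved under pics/ and viewed, about 8 in all and at most 12, crops included, and the job is handed in when it is done.

Besides the shell and the picture viewer there is one more tool, called after "Emit:" in YAML: its name, and indented under it one key for each argument. drive_tool: Moves the arm, as the interface text tells. Its arguments: {"type":"object","properties":{"deltas":{"type":"array"},"jaw":{"type":"number"},"force":{"type":"number"}},"required":["deltas"]}

```bash
mkdir -p pics; python3 - <<'E'
from rig import r,cams
import cv2,numpy as np
for n in ("top","scene"):
    p,d=cams.grab_frame(n); cv2.imwrite(f"pics/{n}0.png",cv2.resize(p[:,:,::-1],(800,600),interpolation=cv2.INTER_CUBIC)); np.save(f"pics/{n}0.npy",d)
    c=cams.camera_params(n); print(n,{k:np.round(v,3).tolist() for k,v in c.items()})
s=r.sense(); print(s)
E
```

```text
top {'fx': 483.337, 'fy': 483.337, 'cx': 255.527, 'cy': 191.93, 'R': [[0.003, -1.0, 0.012], [-0.988, -0.005, -0.157], [0.157, -0.012, -0.988]], 't': [-5.848, 550.987, 1253.615]}
scene {'fx': 397.335, 'fy': 397.335, 'cx': 262.324, 'cy': 186.572, 'R': [[0.669, 0.743, 0.003], [0.529, -0.474, -0.704], [-0.522, 0.473, -0.71]], 't': [-325.905, -224.986, 1351.916]}
{'clock': 0.1, 'qpos': array([-1.19041092e+00,  3.53597332e-01,  1.63405464e+00, -2.29905421e-05,
        1.15522656e+00, -2.37571759e-03]), 'qvel': array([ 0.00170797,  0.0002552 , -0.00029447, -0.00145118, -0.00037866,
        0.00128444]), 'joint_efforts': array([-1.62496497e-03, -6.06361341e+01, -3.42817426e+01, -9.57692055e-05,
        3.84594852e-03, -3.70740656e-05]), 'eef_pos': array([ 233.26709862, -579.35238921,  218.72745119]), 'tcp_rot': array([-3.14030674e+00,  1.79668636e-05,  3.82770429e-01]), 'contact_force': array([-0.57398999, -0.98210883,  0.95595814]), 'wrist_torque': array([0.02535326, 0.05853567, 0.00446632]), 'opening': 0.9995984286486729}
```

View pics/top0.png

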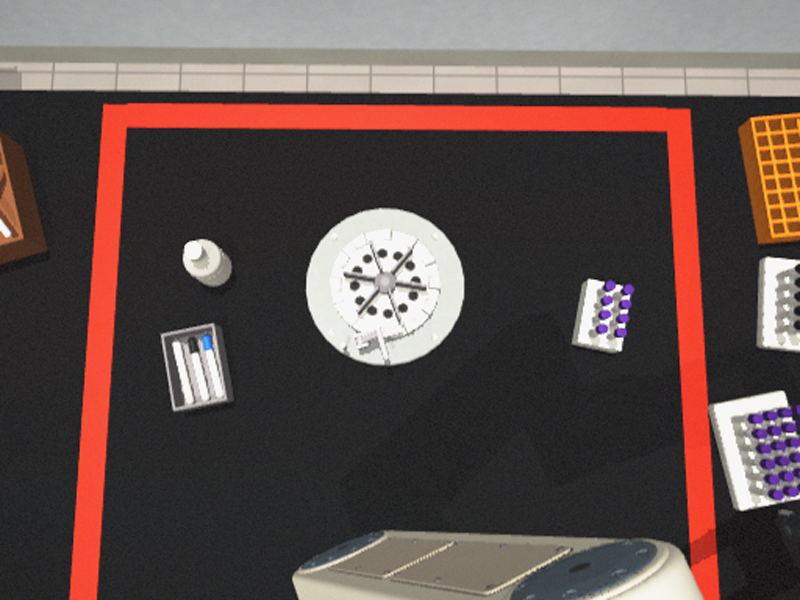

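View pics/scene0.png

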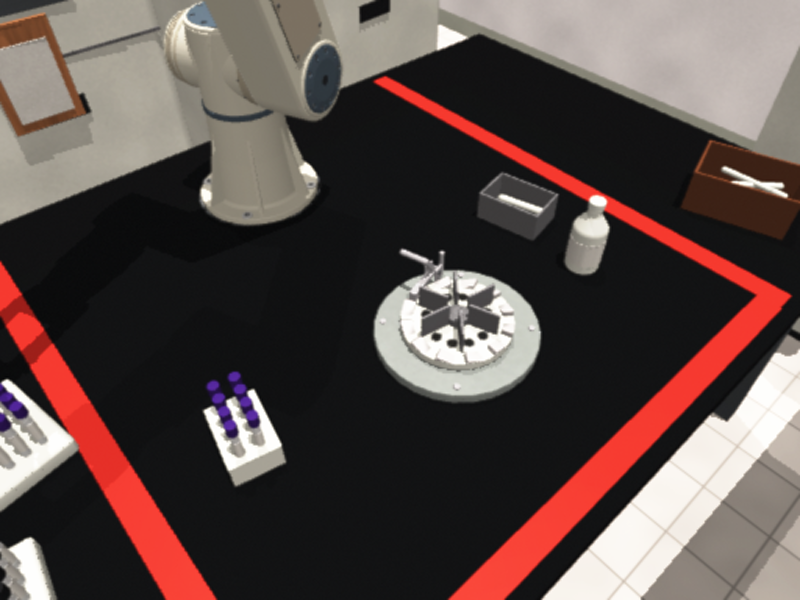

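The top view shows the feeder at (385,285) with its pawl on the robot side: pin about (383,350), hinge about (362,345). The bin and bottle are to the left and the rack to the right, all clear of it. Next I'll enlarge the crops.

```bash
cat > h.py <<'E'
import numpy as np,cv2
from rig import r,cams
def proj(n,X):
    c=cams.camera_params(n);Y=np.atleast_2d(X)@np.array(c["R"]).T+c["t"]
    return np.c_[Y[:,0]/Y[:,2]*c["fx"]+c["cx"],Y[:,1]/Y[:,2]*c["fy"]+c["cy"]]
def ray(n,uv,z):
    c=cams.camera_params(n);R=np.array(c["R"]);o=-R.T@c["t"]
    d=R.T@[(uv[0]-c["cx"])/c["fx"],(uv[1]-c["cy"])/c["fy"],1]
    return o+d*(z-o[2])/d[2]
def crop(n,name,u,v,w,h,k,p=None):
    if p is None: p,_=cams.grab_frame(n)
    cv2.imwrite(f"pics/{name}.png",cv2.resize(p[v:v+h,u:u+w,::-1],None,fx=k,fy=k,interpolation=cv2.INTER_CUBIC))
    return p
E
python3 - <<'E'
from h import *
p,_=cams.grab_frame("top"); q,_=cams.grab_frame("scene")
a=cv2.resize(p[128:238,190:302,::-1],None,fx=5,fy=5,interpolation=cv2.INTER_CUBIC)
cv2.imwrite("pics/c1.png",a)
crop("scene","c2",230,150,125,110,6,q)
g=p[128:238,190:302].min(2); m=(g>90).astype(np.uint8)
cs,_=cv2.findContours(m,cv2.RETR_EXTERNAL,cv2.CHAIN_APPROX_NONE); c=max(cs,key=cv2.contourArea)
e=cv2.fitEllipse(cv2.convexHull(c)); print(e); print(ray("top",(e[0][0]+190,e[0][1]+128),20))
E
```

```text
((56.0068473815918, 55.06656265258789), (100.94578552246094, 101.600341796875), 90.37650299072266)
[579.19353661  22.35633317  20.        ]
```

View pics/c1.png

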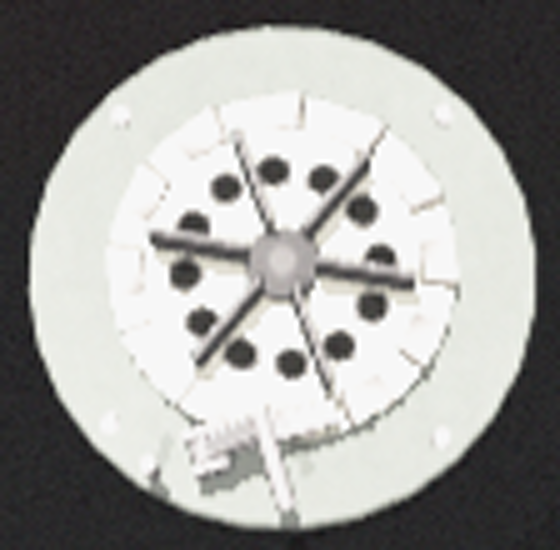

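View pics/c2.png

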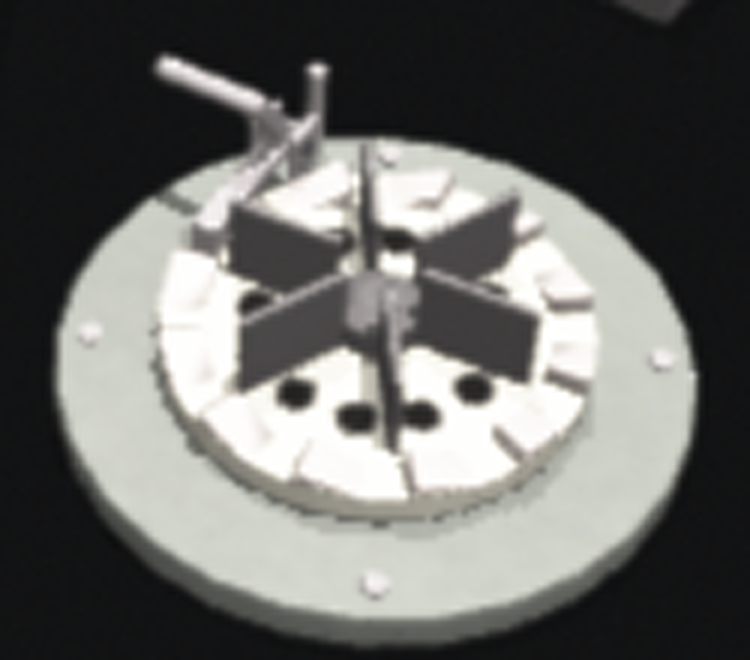

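```bash
python3 - <<'E'
from h import *
f=lambda u,v,z:ray("top",(190+(u+.5)/5-.5,128+(v+.5)/5-.5),z)
g=lambda u,v,z:ray("scene",(230+(u+.5)/6-.5,150+(v+.5)/6-.5),z)
hub=f(283,260,62);print("hub",hub)
for p in [(368,160),(412,284),(330,393),(200,360),(152,238),(238,135)]:
    X=f(*p,85)-hub; print("vane",np.hypot(*X[:2]),np.degrees(np.arctan2(X[1],X[0])))
a,b=f(289,518,102),f(265,440,102);print("pin",a,b,np.degrees(np.arctan2(*(b-a)[1::-1])))
a,b=g(163,68,102),g(265,106,102);print("pin scene",a,b,np.degrees(np.arctan2(*(b-a)[1::-1])))
for p in [(122,116),(445,113),(443,437),(108,420)]:
    X=f(*p,23)-hub; print("screw",np.hypot(*X[:2]),np.degrees(np.arctan2(X[1],X[0])))
print("post", f(148,465,74), g(318,68,74))
for yaw in (14,16,18,20):
    t=np.radians(yaw);R=np.array([[np.cos(t),-np.sin(t)],[np.sin(t),np.cos(t)]])
    for nm,q in dict(post=(-85,98.5),pinroot=(-109,36),hinge=(-85,68)).items(): print(yaw,nm,(hub[:2]+R@q).round(1))
E
```

```text
hub [581.08536857  21.55337044  62.        ]
vane 66.44071461123207 -42.01216768447311
vane 69.4513276267357 -103.82243398815352
vane 78.09280488472918 -161.3981264627787
vane 71.16546032228787 143.3817883048264
vane 68.58688818377944 84.10901635351327
vane 66.81304713358749 20.941090252677046
pin [441.09387164  17.3730297  102.        ] [480.65947985  29.79798257 102.        ] 17.434070589448062
pin scene [446.586178    16.15242272 102.        ] [494.78839091  32.7737719  102.        ] 19.02549603950585
screw 125.35353635801815 45.692020043514006
screw 126.69142167805889 -44.48785821882342
screw 124.94985657647258 -135.91640276810318
screw 124.65016139116335 130.73335442445818
post [470.40530206  90.77846243  74.        ] [470.28741041  90.06281327  74.        ]
14 post [474.8  96.6]
14 pinroot [466.6  30.1]
14 hinge [482.2  67. ]
16 post [472.2  92.8]
16 pinroot [466.4  26.1]
16 hinge [480.6  63.5]
18 post [469.8  89. ]
18 pinroot [466.3  22.1]
18 hinge [479.2  60. ]
20 post [467.5  85. ]
20 pinroot [466.3  18.1]
20 hinge [478.   56.4]
```

Emit:
drive_tool:
  deltas:
    - [0, 0, 0, 0.077]
    - [2, -2.35, 0, 0]
    - [2, -2.35, 0, 0]
    - [2, -2.35, 0, 0]
    - [2, -2.35, 0, 0]
    - [2, -2.35, 0, 0]
    - [2, -2.35, 0, 0]
    - [2, -2.35, 0, 0]
    - [2, -2.35, 0, 0]
    - [2, -2.35, 0, 0]
    - [2, -2.35, 0, 0]
    - [2, -2.35, 0, 0]
  jaw: 1
  force: 30

```text
clock: 1.2
eef_pos: [365.7, -265.6, 219.4]
tcp_rot: [3.141, -0.0, 0.306]
contact_force: [0.2, 0.7, -0.3]
opening: 0.002
```

Emit:
drive_tool:
  deltas:
    - [2, -2.35, 0, 0]
    - [2, -2.35, 0, 0]
    - [2, -2.35, 0, 0]
    - [2, -2.35, 0, 0]
    - [2, -2.35, 0, 0]
    - [2, -2.35, 0, 0]
    - [2, -2.35, 0, 0]
    - [2, -2.35, 0, 0]
    - [2, -2.35, 0, 0]
    - [0, 0, 0, 0]
    - [0, 0, 0, 0]

```text
clock: 2.12
eef_pos: [473.6, -9.9, 219.2]
tcp_rot: [-3.142, 0.0, 0.309]
contact_force: [-0.1, -0.2, 1.0]
opening: -0.003
```

```bash
cat >> h.py <<'E'
C=np.array([580.,22.]);t=np.radians(17.5);ex=np.array([np.cos(t),np.sin(t)]);ey=np.array([-ex[1],ex[0]])
def st():
    s=r.sense();d=s["eef_pos"][:2]-C
    print("t",s["clock"],"base xy",(d@ex).round(1),(d@ey).round(1),"tip z",s["eef_pos"][2]-r.tcp_to_tips,"rpy",s["tcp_rot"].round(4),"F",s["contact_force"].round(1),"op",s["opening"])
E
python3 - <<'E'
from h import *
st(); print(r.tcp_to_tips)
p,_=cams.grab_frame("scene"); crop("scene","c3",200,90,160,120,5,p)
E
```

```text
t 2.1167 base xy -111.0 1.5 tip z 202.22821527856829 rpy [-3.1416e+00  3.0000e-04  3.0880e-01] F [-0.1 -0.2  1. ] op -0.003497019716429379
17.0
```

View pics/c3.png

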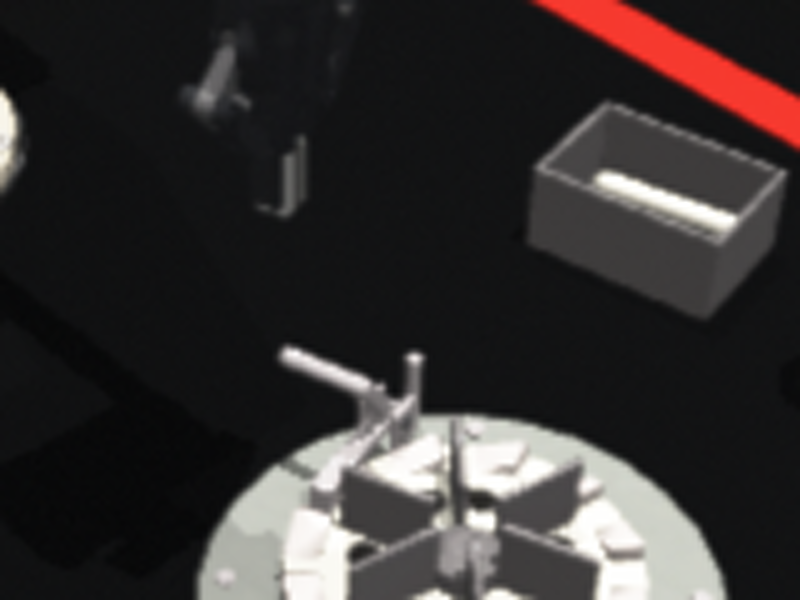

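The shut fingers hang near (280,190), clear of everything and to the robot's right of the pin (280–370, 350–385). I'll descend and then push the pin over.

Emit:
drive_tool:
  deltas:
    - [0, 0, 3, 0]
    - [0, 0, 3, 0]
    - [0, 0, 2.4, 0]
    - [0, 0, 1.5, 0]
    - [0, 0, 1.5, 0]
    - [0, 0, 0, 0]
    - [0, 0, 0, 0]

```text
clock: 2.75
eef_pos: [472.5, -12.1, 105.1]
tcp_rot: [-3.141, 0.002, 0.304]
contact_force: [0.3, -0.6, 0.2]
opening: -0.001
```

Emit:
drive_tool:
  deltas:
    - [0, -0.6, 0, 0]
    - [0, -0.6, 0, 0]
    - [0, -0.6, 0, 0]
    - [0, -0.6, 0, 0]
    - [0, -0.6, 0, 0]
    - [0, -0.6, 0, 0]
    - [0, -0.6, 0, 0]
    - [0, -0.6, 0, 0]
    - [0, -0.6, 0, 0]
    - [0, 0, 0, 0]

```text
clock: 3.58
eef_pos: [456.7, 41.3, 105.3]
tcp_rot: [-3.141, 0.0, 0.306]
contact_force: [-0.4, -0.4, -0.0]
opening: 0.002
```

Emit:
drive_tool:
  deltas:
    - [0, -0.5, 0, 0]
    - [0, -0.5, 0, 0]
    - [0, -0.4, 0, 0]
    - [0, -0.4, 0, 0]
    - [0, -0.4, 0, 0]
    - [0, -0.3, 0, 0]
    - [0, 0, 0, 0]
    - [0, 0, 0, 0]

```text
clock: 4.25
eef_pos: [449.6, 64.3, 105.4]
tcp_rot: [3.142, -0.0, 0.306]
contact_force: [0.2, -0.2, 0.9]
opening: -0.0
```

```bash
python3 - <<'E'
from h import *
st()
p,_=cams.grab_frame("scene"); crop("scene","c4",220,130,130,100,6,p)
E
```

```text
t 4.25 base xy -111.6 79.6 tip z 88.40273044707554 rpy [ 3.1416e+00 -1.0000e-04  3.0620e-01] F [ 0.2 -0.2  0.9] op -0.0004950601179137253
```

View pics/c4.png

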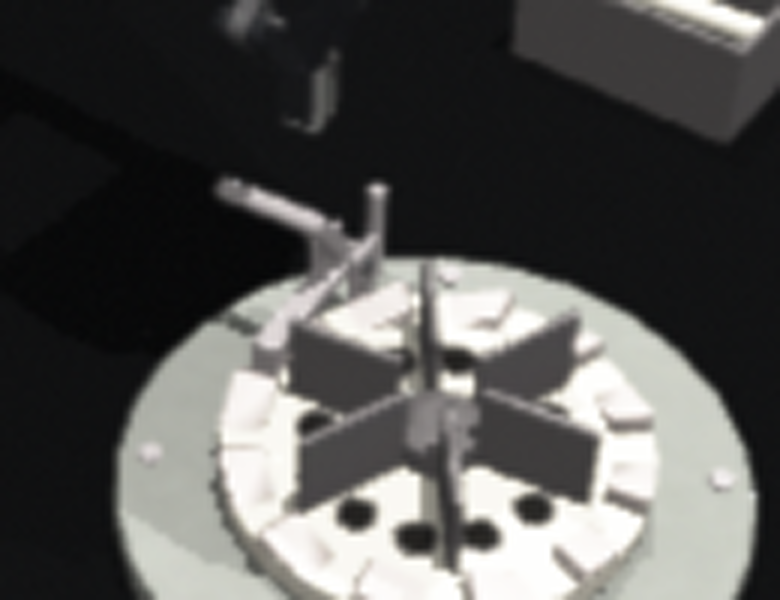

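The pawl is still down, with its pin at (220–340, 185–230). The fingertip, seen at (318,130), went past without touching. I'll compare the projections with the calibration.

```bash
python3 - <<'E'
from h import *
s=r.sense();e=s["eef_pos"]
print("tip proj scene",proj("scene",e-[0,0,17]), "seen ~",(220+318/6,130+130/6))
print("tip proj top",proj("top",e-[0,0,17]))
for z in (22,41,102):
  for q in [(-111,36),(-85,0),(-85,98.5)]: print(z,q,((proj("scene",np.r_[C+q[0]*ex+q[1]*ey,z])-[220,130])*6).round())
def dep(n,p,d):
    c=cams.camera_params(n);R=np.array(c["R"]);u,v=p;Z=d[v,u]
    return R.T@(np.array([(u-c["cx"])/c["fx"]*Z,(v-c["cy"])/c["fy"]*Z,Z])-c["t"])
p,d=cams.grab_frame("scene")
for u,v in [(220+int(a/6),130+int(b/6)) for a,b in [(235,188),(270,203),(300,217),(377,190),(427,420),(318,110),(325,90)]]: print((u,v),dep("scene",(u,v),d).round(1))
p,d=cams.grab_frame("top"); np.save("pics/t.npy",d)
for u,v in [(246,180),(247,230),(246,225),(244,220)]: print("top",(u,v),dep("top",(u,v),d).round(1))
crop("top","c5",180,120,130,120,5,p)
E
```

```text
tip proj scene [[270.73175011 157.40623534]] seen ~ (273.0, 151.66666666666666)
tip proj top [[229.1202793  228.17780265]]
22 (-111, 36) [[257. 326.]]
22 (-85, 0) [[266. 396.]]
22 (-85, 98.5) [[370. 266.]]
41 (-111, 36) [[257. 297.]]
41 (-85, 0) [[266. 366.]]
41 (-85, 98.5) [[372. 237.]]
102 (-111, 36) [[257. 197.]]
102 (-85, 0) [[267. 267.]]
102 (-85, 98.5) [[377. 138.]]
(259, 161) [453.   18.5 104.6]
(265, 163) [469.7  24.7 104.9]
(270, 166) [487.5  26.2 105.4]
(282, 161) [470.6  87.4  75.5]
(291, 200) [582.8  11.6  62.3]
(273, 148) [459.7  62.1 129.1]
(274, 145) [461.2  63.9 139.2]
top (246, 180) [579.7  22.1  63.6]
top (247, 230) [450.4  18.8  22.8]
top (246, 225) [456.5  21.  105.3]
top (244, 220) [430.5  21.5 493.3]
```

View pics/c5.png

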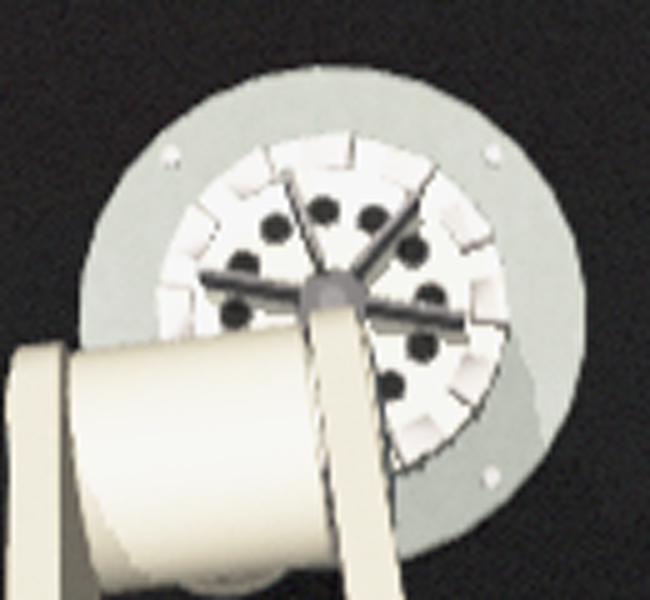

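```bash
python3 - <<'E'
from h import *
p,d=cams.grab_frame("scene");c=cams.camera_params("scene");R=np.array(c["R"])
v,u=np.mgrid[130:175,250:295];Z=d[130:175,250:295]
X=np.stack([(u-c["cx"])/c["fx"]*Z,(v-c["cy"])/c["fy"]*Z,Z],-1)-c["t"];X=X@R
q=X[...,:2]-C;B=np.stack([q@ex,q@ey],-1)
m=(X[...,2]>80)&(Z>0)&(B[...,1]>50)&(B[...,1]<130)
P=np.c_[B[m],X[...,2][m]]
for z in range(85,190,5):
    k=(P[:,2]>=z)&(P[:,2]<z+5)
    if k.any(): print(z,k.sum(),P[k].min(0).round(),P[k].max(0).round())
E
```

```text
85 3 [-79.  50.  86.] [-34.  54.  87.]
115 2 [-117.   73.  117.] [-108.   73.  118.]
120 7 [-117.   68.  120.] [-100.   81.  125.]
125 16 [-119.   65.  125.] [-101.   83.  129.]
130 12 [-123.   64.  131.] [-101.   82.  135.]
135 12 [-119.   65.  135.] [-100.   82.  140.]
140 15 [-120.   63.  141.] [-101.   83.  145.]
145 14 [-120.   64.  146.] [-99.  81. 149.]
150 7 [-105.   66.  150.] [-100.   86.  155.]
155 3 [-104.   65.  156.] [-100.   83.  158.]
160 15 [-118.   53.  160.] [-98. 103. 165.]
165 19 [-120.   50.  166.] [-98. 110. 170.]
170 24 [-114.   53.  170.] [-98. 104. 175.]
175 2 [-104.   63.  176.] [-100.   64.  178.]
180 13 [-119.   61.  180.] [-95.  81. 185.]
185 20 [-117.   60.  185.] [-94.  82. 189.]
```

The depth data puts the shut fingertips at about z 117 when the reported tip height is 88, so the finger passed over the pin. From here I'll trust the camera. I'm going back over the pin and coming down about 27 mm lower.

Emit:
drive_tool:
  deltas:
    - [0, 0, -2, 0]
    - [0, 2, 0, 0]
    - [0, 2, 0, 0]
    - [0, 2, 0, 0]
    - [0, 1.8, 0, 0]
    - [0, 0, 2, 0]
    - [0, 0, 1.2, 0]
    - [0, 0, 1.0, 0]
    - [0, 0, 0.5, 0]
    - [0, 0, 0, 0]
    - [0, 0, 0, 0]

```text
clock: 5.37
eef_pos: [473.1, -10.0, 78.4]
tcp_rot: [-3.141, 0.0, 0.306]
contact_force: [1.0, -0.4, 0.1]
opening: -0.001
```

```bash
cat >> h.py <<'E'
def tip(y0,y1,x0=-130,x1=-90,zmin=70):
    p,d=cams.grab_frame("scene");c=cams.camera_params("scene");R=np.array(c["R"])
    v,u=np.mgrid[:384,:512];Z=d
    X=(np.stack([(u-c["cx"])/c["fx"]*Z,(v-c["cy"])/c["fy"]*Z,Z],-1)-c["t"])@R
    q=X[...,:2]-C;B=np.stack([q@ex,q@ey],-1)
    m=(Z>0)&(X[...,2]>zmin)&(X[...,2]<190)&(B[...,1]>y0)&(B[...,1]<y1)&(B[...,0]>x0)&(B[...,0]<x1)
    P=np.c_[B[m],X[...,2][m]]; P=P[P[:,2].argsort()]; print(P[:8].round(0).tolist()); return p
E
python3 - <<'E'
from h import *
st(); tip(-20,20)
E
```

```text
t 5.3667 base xy -111.6 1.6 tip z 61.421173341485854 rpy [-3.1415e+00  3.0000e-04  3.0610e-01] F [ 1.  -0.4  0.1] op -0.0005369908900452938
[[-113.0, -6.0, 91.0], [-103.0, -7.0, 93.0], [-101.0, 5.0, 95.0], [-104.0, -6.0, 96.0], [-117.0, -9.0, 96.0], [-101.0, -0.0, 96.0], [-107.0, -10.0, 98.0], [-101.0, -7.0, 98.0]]
```

Emit:
drive_tool:
  deltas:
    - [0, 0, 0.4, 0]
    - [0, -0.7, 0, 0]
    - [0, -0.7, 0, 0]
    - [0, -0.6, 0, 0]
    - [0, -0.6, 0, 0]
    - [0, -0.6, 0, 0]
    - [0, -0.6, 0, 0]
    - [0, -0.6, 0, 0]
    - [0, -0.6, 0, 0]
    - [0, 0, 0, 0]

```text
clock: 6.25
eef_pos: [457.5, 38.5, 74.3]
tcp_rot: [-3.141, 0.0, 0.306]
contact_force: [-0.9, -0.8, -0.4]
opening: -0.001
```

Emit:
drive_tool:
  deltas:
    - [0, -0.6, 0, 0]
    - [0, -0.6, 0, 0]
    - [0, -0.6, 0, 0]
    - [0, -0.6, 0, 0]
    - [0, -0.5, 0, 0]
    - [0, -0.3, 0, 0]
    - [0, 0, 0, 0]
    - [0, 0, 0, 0]

```text
clock: 6.92
eef_pos: [448.4, 68.2, 74.4]
tcp_rot: [3.142, -0.0, 0.306]
contact_force: [-0.2, 0.6, -0.3]
opening: -0.001
```

```bash
python3 - <<'E'
from h import *
st()
p,_=cams.grab_frame("scene"); crop("scene","c6",220,130,130,100,6,p)
E
```

```text
t 6.9167 base xy -111.6 83.6 tip z 57.39537086636189 rpy [ 3.1416 -0.      0.3062] F [-0.2  0.6 -0.3] op -0.0005697107741309511
```

View pics/c6.png

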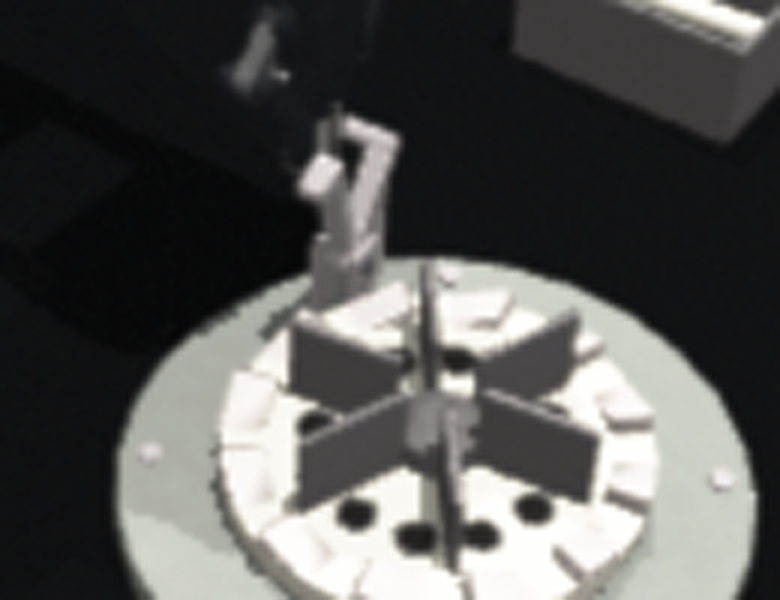

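The pawl is up and lying back, with its nose at (320,175) and the pin behind at about (335,120). I'm backing off and going to the wheel gap.

Emit:
drive_tool:
  deltas:
    - [0, 1, 0, 0]
    - [0, 1, 0, 0]
    - [0, 0, -2.5, 0]
    - [0, 0, -2.5, 0]
    - [0, 0, -2.5, 0]
    - [0, 0, -2.5, 0]
    - [2.5, 0.5, 0, 0]
    - [3, 0.5, 0, 0]
    - [3, 0.5, 0, 0]
    - [3, 0.5, 0, 0]
    - [3, 0.5, 0, 0]
    - [2.5, 0.5, 0, 0]

```text
clock: 7.97
eef_pos: [627.9, 70.3, 174.3]
tcp_rot: [3.141, -0.001, 0.305]
contact_force: [0.9, 0.4, 0.1]
opening: 0.004
```

Emit:
drive_tool:
  deltas:
    - [0, 0, 0, 0]
    - [0, 0, 2, 0]
    - [0, 0, 2.5, 0]
    - [0, 0, 2.5, 0]
    - [0, 0, 2, 0]
    - [0, 0, 0, 0]
    - [0, 0, 0, 0]

```text
clock: 8.55
eef_pos: [624.5, 70.4, 83.6]
tcp_rot: [-3.141, 0.003, 0.305]
contact_force: [0.8, -0.2, 0.6]
opening: 0.002
```

```bash
python3 - <<'E'
from h import *
st()
p=tip(14,60,42,80,88); crop("scene","c7",230,100,133,100,6,p)
E
```

```text
t 8.55 base xy 57.0 32.8 tip z 66.63663555954577 rpy [-3.1411e+00  2.7000e-03  3.0510e-01] F [ 0.8 -0.2  0.6] op 0.001883641624095074
[[62.0, 27.0, 95.0], [55.0, 23.0, 98.0], [49.0, 24.0, 98.0], [65.0, 24.0, 99.0], [64.0, 27.0, 99.0], [68.0, 30.0, 102.0], [67.0, 26.0, 102.0], [68.0, 34.0, 102.0]]
```

View pics/c7.png

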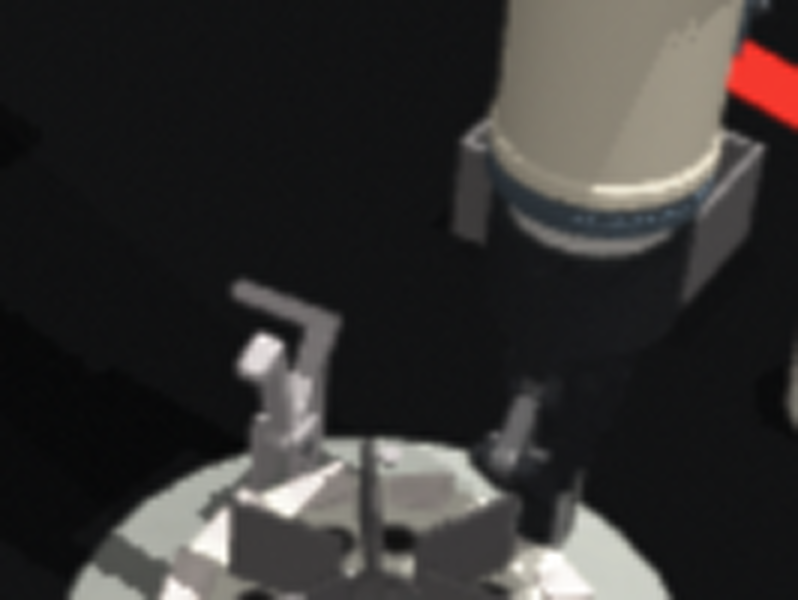

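The pawl stays flipped back, with the pin at (230–330, 285–320). The finger at (550,520) sits outside the +y face of the vane, tip about z 95. I'm lowering it 35 mm and pushing short of the target first.

Emit:
drive_tool:
  deltas:
    - [0, 0, 1.5, 0]
    - [0, 0, 1.2, 0]
    - [0, 0, 0.8, 0]
    - [0, 0, 0, 0]
    - [0, 0.5, 0, 0]
    - [0, 0.4, 0, 0]
    - [0, 0.4, 0, 0]
    - [0, 0.4, 0, 0]
    - [0, 0.4, 0, 0]
    - [0, 0.4, 0, 0]
    - [0, 0.4, 0, 0]
    - [0, 0, 0, 0]

```text
clock: 9.6
eef_pos: [634.5, 42.9, 49.4]
tcp_rot: [3.141, 0.0, 0.306]
contact_force: [0.1, -0.4, -0.3]
opening: 0.005
```

Emit:
drive_tool:
  deltas:
    - [0, 0.3, 0, 0]
    - [0, 0.3, 0, 0]
    - [0, 0.3, 0, 0]
    - [0, 0, 0, 0]
    - [0, 0, 0, 0]

```text
clock: 10.02
eef_pos: [637.2, 34.8, 49.3]
tcp_rot: [3.141, -0.0, 0.306]
contact_force: [0.8, 0.5, -0.9]
opening: 0.0
```

```bash
python3 - <<'E'
from h import *
st()
p,_=cams.grab_frame("scene"); crop("scene","c8",225,140,133,100,6,p)
E
```

```text
t 10.0167 base xy 58.4 -5.0 tip z 32.304653232539636 rpy [ 3.1411e+00 -2.0000e-04  3.0570e-01] F [ 0.8  0.5 -0.9] op 0.00021224390061658137
```

View pics/c8.png

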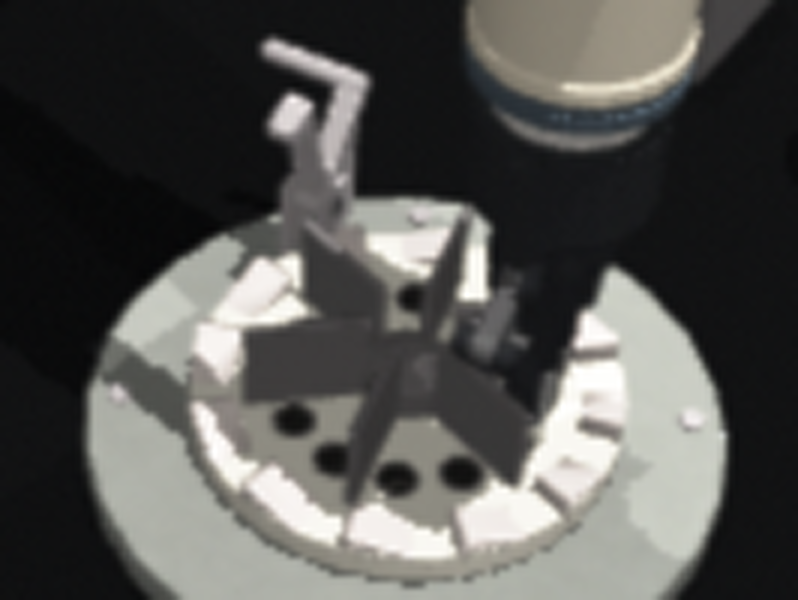

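The wheel has turned and the pawl is still up. Vane outer top corners read at about (246,350), (303,228), (467,212) and (532,425). Next I compute the angle.

```bash
python3 - <<'E'
from h import *
def a(u,v,u0,v0):
    X=ray("scene",(u0+(u+.5)/6-.5,v0+(v+.5)/6-.5),85)[:2]-C
    return round(np.hypot(*X)),round(((np.degrees(np.arctan2(*X[::-1]))-17.5+30)%60-30),1)
print("before",[a(*p,230,150) for p in [(235,328),(233,208),(365,146),(517,195),(540,317)]])
print("now",[a(*p,225,140) for p in [(246,350),(303,228),(467,212),(532,425)]])
E
```

```text
before [(77, np.float64(5.6)), (68, np.float64(9.1)), (64, np.float64(5.0)), (67, np.float64(-0.2)), (72, np.float64(-1.2))]
now [(74, np.float64(-11.3)), (67, np.float64(-16.8)), (65, np.float64(-23.3)), (77, np.float64(-25.2))]
```

Emit:
drive_tool:
  deltas:
    - [0, 0.2, 0, 0]
    - [0, 0.2, 0, 0]
    - [0, 0.2, 0, 0]
    - [0, 0, 0, 0]
    - [0, 0, 0, 0]
    - [0, -0.7, 0, 0]
    - [0, -0.8, 0, 0]
    - [0, 0, -2, 0]
    - [0, 0, -3, 0]
    - [0, 0, -3, 0]
    - [0, 0, -3, 0]
    - [0, 0, 0, 0]

```text
clock: 11.07
eef_pos: [637.7, 44.8, 165.8]
tcp_rot: [3.139, -0.009, 0.306]
contact_force: [1.2, -0.3, 0.5]
opening: 0.0
```

Emit:
drive_tool:
  deltas:
    - [0, 0, -2, 0]
    - [-3, -1.5, 0, 0]
    - [-3.5, -2, 0, 0]
    - [-3.5, -2, 0, 0]
    - [-3.5, -2, 0, 0]
    - [-3.5, -2, 0, 0]
    - [0, -2, 0, 0]
    - [0, -2, 0, 0]
    - [0, 0, 0, 0]
    - [0, 0, 0, 0]

```text
clock: 11.9
eef_pos: [431.2, 122.3, 179.5]
tcp_rot: [3.141, -0.001, 0.308]
contact_force: [0.3, 0.3, 0.2]
opening: 0.001
```

```bash
python3 - <<'E'
from h import *
st()
p,_=cams.grab_frame("top"); crop("top","c9",190,128,112,110,5,p)
q,_=cams.grab_frame("scene"); crop("scene","c10",225,130,133,100,6,q)
E
```

```text
t 11.9 base xy -111.7 140.4 tip z 162.45703027882487 rpy [ 3.1414e+00 -6.0000e-04  3.0820e-01] F [0.3 0.3 0.2] op 0.0006924830814432025
```

View pics/c10.png

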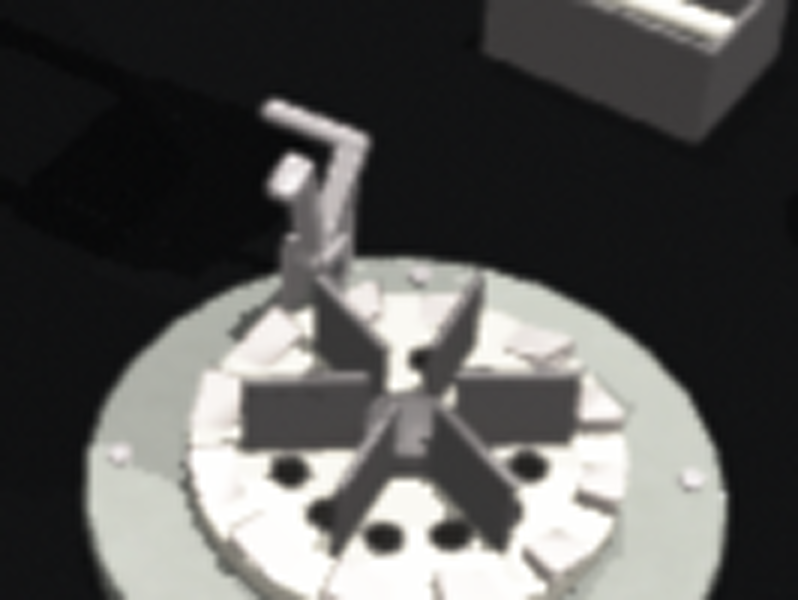

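All six vanes are now visible, with top outer corners at (243,380), (318,272), (480,277), (580,378), (518,490) and (345,490). The pawl is still back.

```bash
python3 - <<'E'
from h import *
from scipy.optimize import least_squares
def fit(pts,u0,v0,g):
    P=np.array([ray("scene",(u0+(u+.5)/6-.5,v0+(v+.5)/6-.5),85)[:2] for u,v in pts])
    def f(x):
        best=[]
        for p in P:
            A=x[2]+np.arange(6)*np.pi/3+t
            D=np.c_[x[0]+x[3]*np.cos(A),x[1]+x[3]*np.sin(A)]-p
            best.append(D[(D**2).sum(1).argmin()])
        return np.ravel(best)
    s=least_squares(f,[*C,g,72]);print(s.x.round(3),"rms",np.sqrt(2*s.cost/len(P)))
fit([(235,328),(233,208),(365,146),(517,195),(540,317),(390,405)],230,150,0.06)
fit([(243,380),(318,272),(480,277),(580,378),(518,490),(345,490)],225,130,-0.45)
E
```

```text
[5.84203e+02 1.51740e+01 4.70000e-02 7.20160e+01] rms 3.3673065316886777
[ 5.83074e+02  1.84310e+01 -4.87000e-01  7.11390e+01] rms 2.430055619199073
```

View pics/c9.png

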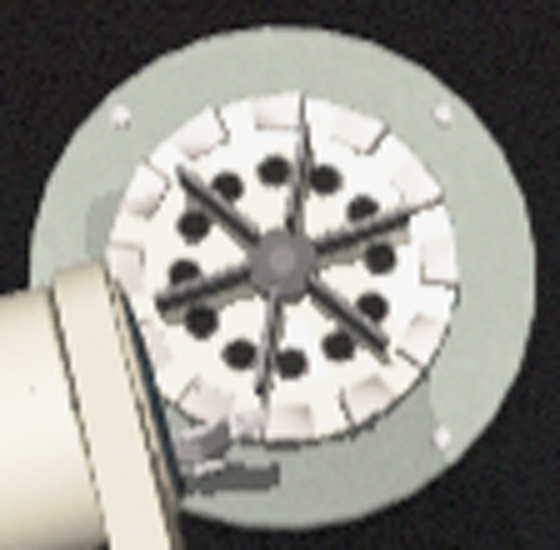

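The tube wells look the same as before, to within a pixel, so the wheel went back one notch (about -0.47, the scene fit gives -0.49). I'm lowering the finger behind the pin and pushing it over toward -y.

Emit:
drive_tool:
  deltas:
    - [0, 0, 2.5, 0]
    - [0, 0, 2.5, 0]
    - [0, 0, 2.5, 0]
    - [0, 0, 2, 0]
    - [0, 0, 1, 0]
    - [0, 0, 0, 0]
    - [0, 0, 0, 0]

```text
clock: 12.58
eef_pos: [431.7, 121.0, 74.4]
tcp_rot: [3.142, 0.001, 0.305]
contact_force: [-0.2, -0.3, -0.2]
opening: -0.002
```

Emit:
drive_tool:
  deltas:
    - [0, 0.7, 0, 0]
    - [0, 0.7, 0, 0]
    - [0, 0.6, 0, 0]
    - [0, 0.5, 0, 0]
    - [0, 0.5, 0, 0]
    - [0, 0.5, 0, 0]
    - [0, 0.5, 0, 0]
    - [0, 0.5, 0, 0]
    - [0, 0.5, 0, 0]
    - [0, 0.5, 0, 0]
    - [0, 0.5, 0, 0]
    - [0, 0.5, 0, 0]

```text
clock: 13.58
eef_pos: [451.2, 59.0, 74.3]
tcp_rot: [-3.142, 0.0, 0.306]
contact_force: [0.2, -0.3, 0.9]
opening: -0.001
```

Emit:
drive_tool:
  deltas:
    - [0, 0, 0, 0]
    - [0, 0, 0, 0]
    - [0, 0, 0, 0]
    - [0, 0, 0, 0]

```text
clock: 13.92
eef_pos: [451.0, 59.5, 74.3]
tcp_rot: [-3.142, 0.0, 0.306]
contact_force: [-0.1, 0.6, 0.3]
opening: -0.001
```

```bash
python3 - <<'E'
from h import *
st()
p=tip(20,48,-130,-100,85); crop("scene","c11",225,130,133,100,6,p)
E
```

```text
t 13.9167 base xy -111.7 74.6 tip z 57.34914805605551 rpy [-3.1415e+00  1.0000e-04  3.0600e-01] F [-0.1  0.6  0.3] op -0.0005929485259939659
[[-123.0, 31.0, 100.0], [-129.0, 31.0, 100.0], [-107.0, 30.0, 102.0], [-105.0, 31.0, 102.0], [-113.0, 30.0, 102.0], [-126.0, 31.0, 102.0], [-120.0, 31.0, 102.0], [-117.0, 32.0, 102.0]]
```

The picture limit is reached, so the rest is by depth data only. The pin is back down near y 36. I'm retracting well clear and comparing with the initial depth picture.

Emit:
drive_tool:
  deltas:
    - [0, -0.8, 0, 0]
    - [0, 0, -2, 0]
    - [0, 0, -3, 0]
    - [0, 0, -3, 0]
    - [0, 0, -3, 0]
    - [0, 0, -3, 0]
    - [-2, 2.5, 0, 0]
    - [-2, 2.5, 0, 0]
    - [-2, 2.5, 0, 0]
    - [-2, 2.5, 0, 0]
    - [-2, 2.5, 0, 0]
    - [-2, 2.5, 0, 0]

```text
clock: 14.97
eef_pos: [378.7, -112.7, 214.5]
tcp_rot: [3.141, -0.0, 0.307]
contact_force: [0.2, -0.6, -0.4]
opening: 0.002
```

Emit:
drive_tool:
  deltas:
    - [-1, 3, 0, 0]
    - [-1, 3, 0, 0]
    - [-1, 3, 0, 0]
    - [-1, 3, 0, 0]
    - [-1, 3, 0, 0]
    - [-1, 3, 0, 0]
    - [-1, 3, 0, 0]
    - [-1, 3, 0, 0]
    - [-1, 3, 0, 0]
    - [0, 0, 0, 0]
    - [0, 0, 0, 0]

```text
clock: 15.88
eef_pos: [374.9, -397.1, 213.9]
tcp_rot: [-3.141, 0.0, 0.304]
contact_force: [-0.2, 1.7, 0.4]
opening: -0.001
```

```bash
cat >> h.py <<'E'
def cloud(n,d):
    c=cams.camera_params(n);R=np.array(c["R"]);v,u=np.mgrid[:384,:512]
    X=(np.stack([(u-c["cx"])/c["fx"]*d,(v-c["cy"])/c["fy"]*d,d],-1)-c["t"])@R
    q=X[...,:2]-C;return np.dstack([q@ex,q@ey,X[...,2]])
E
python3 - <<'E'
from h import *
st()
for n in ("scene","top"):
    p,d1=cams.grab_frame(n); d0=np.load(f"pics/{n}0.npy")
    im0=cv2.imread(f"pics/{n}0.png")[:,:,::-1]; im0=cv2.resize(im0,(512,384),interpolation=cv2.INTER_AREA)
    for nm,d in (("start",d0),("now",d1)):
        B=cloud(n,d);x,y,z=B[...,0],B[...,1],B[...,2]
        m=(d>0)&(x>-132)&(x<-96)&(y>10)&(y<125)&(z>85)&(z<135)
        k=(d>0)&(x>-93)&(x<-77)&(y>-6)&(y<60)&(z>40)&(z<100)
        print(n,nm,"pin",m.sum(),B[m].mean(0).round(1),"nose arm fit z=a*y+b",k.sum(),np.polyfit(y[k],z[k],1).round(3))
    # wheel angle: in-place image difference of rest of scene
    df=(np.abs(d1-d0)>15)&(d0>0)&(d1>0)
    for nm,(x0,x1,y0,y1) in dict(rack=(355,410,170,230),bottle=(110,155,145,190),bin=(98,155,200,268)).items():
        if n=="top": print(nm,"changed px",df[y0:y1,x0:x1].sum())
    np.save(f"pics/{n}_end.npy",d1)
# wheel angle from vanes in depth (top), start vs now
for nm,d in (("start",np.load("pics/top0.npy")),("now",np.load("pics/top_end.npy"))):
    B=cloud("top",d);x,y,z=B[...,0],B[...,1],B[...,2];rr=np.hypot(x,y)
    m=(z>70)&(z<95)&(rr>35)&(rr<72); print(nm,m.sum(),"vane angle",(np.angle(np.exp(6j*np.arctan2(y[m],x[m])).mean())/6).round(3))
E
```

```text
t 15.8833 base xy -321.6 -338.0 tip z 196.91791324010703 rpy [-3.1408e+00  2.0000e-04  3.0400e-01] F [-0.2  1.7  0.4] op -0.0012241690572891756
scene start pin 44 [-113.4   32.9  104.8] nose arm fit z=a*y+b 130 [ 0.228 57.182]
scene now pin 45 [-113.    32.8  104.8] nose arm fit z=a*y+b 155 [ 0.274 54.512]
top start pin 50 [-112.5   36.4  107. ] nose arm fit z=a*y+b 116 [ 0.522 53.458]
top now pin 50 [-112.5   36.4  106.6] nose arm fit z=a*y+b 112 [ 0.519 53.717]
rack changed px 2
bottle changed px 0
bin changed px 0
start 210 vane angle 0.052
now 216 vane angle -0.478
```

```bash
python3 -c "
from rig import job;print(job.sign_off())"
```

```text
the job is handed in; nothing more can be done
None
```

The job is done and handed in at about 16 s on the robot's clock. I flipped the pawl up and back, pushed the wheel back one notch at a vane, and flipped the pawl down again.

**Last checks**, from depth data with the tool clear of everything:
- **Wheel:** it went from about +0.05 to about -0.48 rad, inside the full-seat range of -0.52 to -0.40.
- **Pawl:** the pin is back within 0.5 mm of its original down position in both cameras, so the nose sits at the bottom of the next notch.
- **Rack, bottle and bin:** their depth readings in the top view are unchanged, apart from 2 stray pixels at the rack.

**What disagreed:**
- **Fingertip height:** the camera showed the shut fingertips about 29 mm higher than the reported TCP height and `r.tcp_to_tips` imply. My first pass therefore went over the pin without touching it, and I then set heights from the camera.
- **Wheel angle:** a fit to the vane corners in the scene picture gave -0.49, which is also inside the range.
- **Pictures:** I reached the 12-picture limit before the end, so the final state was checked by depth only, not by eye.

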